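# Refit the dimmer knob and hold it pressed

## Task

The knob has come off the dimmer box of the shrine lights and lies in the steel thali. Pick it up, turn it so that the flat in its bore matches the flat of the D-shaped shaft on the dimmer, push it fully home on the shaft and press knob and shaft all the way down against the spring. Finish with the gripper still holding the knob pressed down (that is how the dimmer pairs with its lights), and leave the clay lamps, the jar and the peacock where they are.

Things in the scene. Friction and masses are not known exactly. Their poses are not given: they have to be found in the camera images.
- knob: loose knob, 60 g, upright in the thali, bore down: fluted black round skirt 56 mm across, 16 mm high; on it an aluminium bar grip 50 mm long (knob's x), 14 mm thick (y), 26 mm high (42 mm in all). A black nose 12 mm wide, 12 mm high at one end of the bar, just above the skirt, reaches 42 mm from the axis and points along +x. Origin on the axis at the underside, z up
- knob_bore (a point): on the knob's axis at the top (blind end) of its bore, 14 mm above its underside; axes as the knob's. The bore opens in the underside and is a D 20.4 mm across with its flat on the nose side (+x), 5.2 mm from the axis: 1.2 mm play all round on the shaft. Fully home, this point meets shaft_tip and both x axes point the same way
- thali: round steel plate that does not move, 300 mm across its rim, rim 22 mm high, wall and floor 3 mm thick; the floor's top is 3 mm above the platform; origin at the centre of its underside. The knob stands near its middle with a clay lamp dish on either side
- dimmer: dimmer box that does not move, 130 x 150 mm, 60 mm high, black with an aluminium top plate; origin at the centre of its underside. The shaft stands upright in the middle of its top. A thin (2.5 mm) collar round the shaft's foot turns with it and has a tab 7 mm wide reaching 34 mm from the axis on the side the shaft's flat faces
- shaft_tip (a point): centre of the top end of the dimmer's upright steel D-shaft, 26 mm above the box's top at rest (sinks as it is pressed); z up, +x is the way its flat faces. Diameter 18 mm, flat 4 mm from the axis, last 4 mm tapering in by 2 mm. It turns only stiffly (0.3 N m). With the knob fully home its underside is 14 mm below this point: 12 mm above the box, 4 mm when pressed down
- dimmer_shaft (a joint): how far the shaft is pressed down, m: 0 at rest, 0.008 at its bottom stop; a spring pushes it up with 4 N at rest and 8 N at the stop
- diya1: an unglazed clay lamp dish, 66 mm across with a small spout, 21 mm high; origin at the centre of its underside; must be left alone, stands in the thali
- diya2: an unglazed clay lamp dish, 66 mm across with a small spout, 21 mm high; origin at the centre of its underside; must be left alone, stands in the thali
- diya3: an unglazed clay lamp dish, 66 mm across with a small spout, 21 mm high; origin at the centre of its underside; must be left alone
- diya4: an unglazed clay lamp dish, 66 mm across with a small spout, 21 mm high; origin at the centre of its underside; must be left alone
- diya5: an unglazed clay lamp dish, 66 mm across with a small spout, 21 mm high; origin at the centre of its underside; must be left alone
- jar: closed glass jar with a screw-top lid, 84 mm across, 130 mm high; origin at the centre of its underside; must be left alone
- peacock: brass-finished peacock figurine with a fanned tail, about 145 mm high and 150 mm wide; origin at the centre of its underside; must be left alone
Things that resemble listed ones, but are neither listed nor needed, are in the scene too. Of the things like the knob, leave any that is blue; of the rest the larger one is meant.

How it is judged:
On the way:
1. the knob is lifted clear of the thali (height (world z) of knob above 0.045 m and contact force between the fingers and knob above 1 N), for 0.1 s.
At the end, for the whole second after the job is handed in: the knob is fully home on the shaft (underside at least 11.5 mm below its tip, axes within 4 mm, flats matched, upright), the shaft held at least 5 of its 8 mm down by the fingers on the knob (over 2 N); clay lamps, jar and peacock within 30 mm of where they stood (z of knob in the frame of shaft_tip between -0.017 and -0.0115 m and horizontal distance between knob and shaft_tip below 0.004 m and angle between the x axis of knob and the x axis of shaft_tip, either way round below 0.4 rad and angle between knob's own z axis and vertical below 0.12 rad and value of joint dimmer_shaft above 0.005 m and contact force between the fingers and knob above 2 N and distance of each of diya1, diya2, diya3, diya4, diya5, jar, peacock from where it was at the start of the episode below 0.03 m); the arm keeps its last pose, push and grip.
It fails at once if a clay lamp, the jar or the peacock is pushed away (30 mm) or tipped over (distance of any of diya1, diya2, diya3, diya4, diya5, jar, peacock from where it was at the start of the episode above 0.03 m or angle between any of diya1, diya2, diya3, diya4, diya5, jar, peacock's own z axis and vertical above 0.5 rad).
It also fails if it takes over 38 s, if anything falls off the work surface, if the arm or the gripper's body presses on something with over 40 N, if the wrist force passes 120 N, or if a joint passes its speed limit or range.

## Robot

A 6-joint arm with a two-finger parallel gripper is mounted at the origin on the work surface. World frame = base frame: x ahead of the robot, y to its left, z up, the work surface at z = 0. Lengths are in m, angles in rad, forces in N, time in s.
With the tool pointing down it reaches from about 0.3 to 0.875 m from the base axis. Payload 6.4 kg.
Tool frame: the origin (TCP) lies midway between the tips of the shut fingers; the grasp point (between the pads) lies 19 mm behind it; z points along the fingers, y is the line along which they close (so a half turn about z gives the same grasp; the last joint's range is limited). The gripper opens to 88 mm and grips with 3 to 60 N. Pads are 18 mm wide; open, the fingers measure 123 mm over their backs; the gripper's body (75 mm by 187 mm) begins 45 mm behind the grasp point.
Start: joints at [-1.485, 0.181, 1.607, -0, 1.354, -0.206], TCP at [0.165, -0.551, 0.239] pointing down, gripper open.
Joint ranges: [-2.99, 2.99], [-0.89, 2.07], [0.3, 2.58], [-1.14, 4.28], [0, 2.63], [-3.12, 3.12]. Speed limits (rad/s): [2.57, 2.57, 3.01, 3.14, 3.14, 3.14].

## Interface

Orientations are given as a unit quaternion [x, y, z, w].
In Python, from bench import env gives the robot as it stands. The module is installed in compiled form; this text tells all that it offers.
- The arm moves only by the shell command python3 -m handwheel 'ROWS' [FORCE]. ROWS is JSON, a list of rows, each a list of 3 entries, a list of its own where there are three numbers: the closure, from 0 (fully open) to 1 (shut), then the shift along the tool's x, y, z in cm, then the turn, a rotation vector about the tool's x, y, z in degrees. A call has 1 to 12 rows; each row shifts and turns the commanded pose from where the row before left it, along the tool's axes as they then stand; what a row does not reach is not made up. A row lasts 1/12 s, in which the tool goes at most 41.7 mm and 7.16 degrees, less where a joint would pass 70% of its speed; a pose out of reach is approached as far as the arm can. A call with a gripper value outside its range is refused whole. The fingers move at their own pace and stop on an object; FORCE is the grip in N (left out, the last holds). Time passes only in rows, so rows that do not move let the fingers close. It gives the time, the measured TCP pose, the force and the opening at its end, in the units of the state.
- env.sense(): the state, without advancing time (a new reading comes with each control period).
- env.snapshot(name): name is "side" or "top"; returns a dict with "img" (400x640x3 uint8, red, green, blue), "range_z" (400x640 float32, m along the optical axis (not along the pixel's ray), 0 where there is no reading), "K" (3x3 intrinsics, pixels), "extrinsics" (4x4, takes a point from camera to world coordinates). Camera axes: x right, y up, looking along -z (the intrinsics and any distortion apply to the point x, -y, -z); pixel columns grow to the right and rows downward; lengths in m; the calibration is good to about 2 mm. A picture is of the moment at which its call begins.
- env.finish_job(): hands the job in, once; it reports no verdict.
The state is a dict: "time_s": time; "qpos": joint angles; "joint_velocities": joint speeds; "effort": joint torques, N m; "position": TCP position; "ee_rot": TCP orientation; "wrist_force": force on the tool from outside, world axes, zero at the start; "ft_torque": the same for the moment, N m; "width": finger opening in m.
Only numpy, scipy, OpenCV 4.12 (cv2) and the standard library are available. Lean on these libraries where they do the work, as an engineer would, in place of code of your own. Each camera call takes 0.05 s, during which the arm holds its last target. There are 200 camera calls.

## Working session

There is one attempt and no reset: what is moved stays moved. The work goes in short steps, Python scripts to look and compute and a shell command to move; the robot and the scene stay as the last step left them, time stands still between calls to the robot, and variables do not carry over. Pictures are saved under pics/ and viewed, on a budget of 10 in all, crops included, one or two more only if the job needs it, and the job is handed in when it is done.

```bash
mkdir -p pics
cat > h.py <<'E'
from bench import env
import numpy as np, cv2
def snap(n,f=None):
    s=env.snapshot(n)
    if f: cv2.imwrite('pics/'+f,s['img'][:,:,::-1])
    np.savez('/tmp/'+n+'.npz',**{k:np.asarray(v) for k,v in s.items()})
    return s
def load(n): return dict(np.load('/tmp/'+n+'.npz'))
def ray(s,uv):
    K=s['K'];E=s['extrinsics'];uv=np.atleast_2d(uv).astype(float)
    d=np.c_[(uv[:,0]-K[0,2])/K[0,0],-(uv[:,1]-K[1,2])/K[1,1],-np.ones(len(uv))]
    return E[:3,3],d@E[:3,:3].T
def onplane(s,uv,z):
    o,d=ray(s,uv); return o+d*((z-o[2])/d[:,2])[:,None]
def cloud(s):
    v,u=np.mgrid[:400,:640];o,d=ray(s,np.c_[u.ravel(),v.ravel()])
    return (o+d*s['range_z'].reshape(-1,1)).reshape(400,640,3)
def proj(s,p):
    E=s['extrinsics'];c=(np.atleast_2d(p)-E[:3,3])@E[:3,:3];K=s['K']
    return np.c_[K[0,2]+K[0,0]*c[:,0]/-c[:,2],K[1,2]-K[1,1]*c[:,1]/-c[:,2]]
E
python3 - <<'E'
from h import *
for n in('top','side'):
    s=snap(n,n+'1.png');print(n,s['K'],s['extrinsics'],s.keys())
print(env.sense())
E
```

```text
top [[508.00005415   0.         315.66771912]
 [  0.         508.00005415 198.64131992]
 [  0.           0.           1.        ]] [[-0.02604004  0.98396534 -0.17644864  0.27697261]
 [-0.99954584 -0.02830619 -0.01033783 -0.02155401]
 [-0.01516665  0.17609931  0.98425556  1.52811   ]
 [ 0.          0.          0.          1.        ]] dict_keys(['img', 'range_z', 'K', 'extrinsics'])
side [[440.03637337   0.         311.89342245]
 [  0.         440.03637337 188.56867808]
 [  0.           0.           1.        ]] [[-0.83150137  0.37113615 -0.4133563  -0.03223576]
 [-0.55552131 -0.5571747   0.61721344  0.78804297]
 [-0.00124145  0.74284205  0.66946557  0.97913946]
 [ 0.          0.          0.          1.        ]] dict_keys(['img', 'range_z', 'K', 'extrinsics'])
{'time_s': 0.1, 'qpos': array([-1.48528104e+00,  1.81411958e-01,  1.60790066e+00,  1.37308085e-05,
        1.35378772e+00, -2.06342491e-01]), 'joint_velocities': array([-1.31694392e-05, -3.31409072e-03, -2.25672967e-03, -1.78209548e-03,
        2.89347843e-04, -3.62481762e-04]), 'effort': array([ 1.11355843e-03, -4.34819126e+01, -3.42695618e+01,  7.05013541e-02,
        3.40598600e-02, -3.08034396e-05]), 'position': array([ 0.16540209, -0.55020365,  0.23793459]), 'ee_rot': array([ 9.89371196e-01,  1.45410000e-01,  5.22055642e-05, -7.52060611e-04]), 'wrist_force': array([-0.44530185, -0.02807921, -0.51050298]), 'ft_torque': array([ 0.0271423 , -0.04365183, -0.01248513]), 'width': 0.08813610672500626}
```

View pics/top1.png

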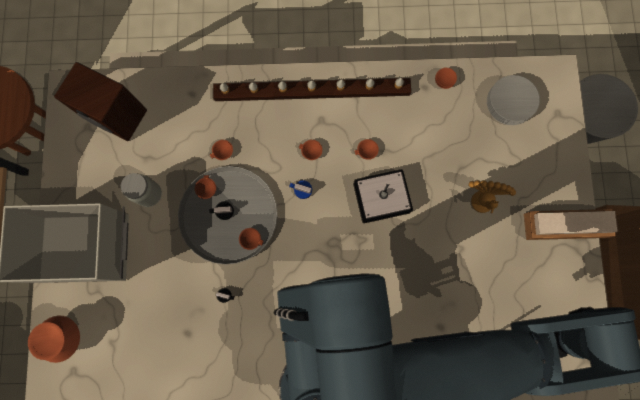

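View pics/side1.png

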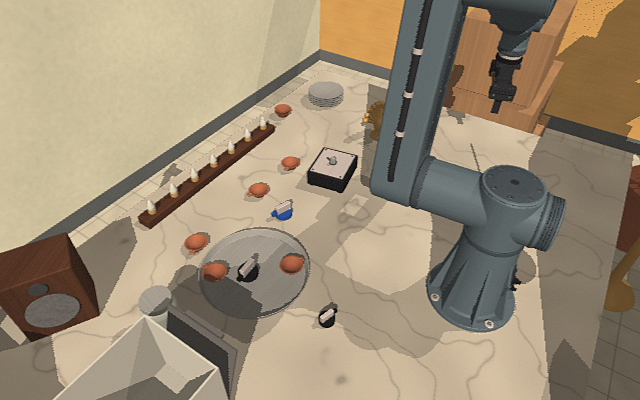

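The top view shows the thali knob at about (223,210), the dimmer at (384,195), a blue knob at (301,189) and a smaller black one at (224,295). I'll enlarge the knob and dimmer and take depth readings.

Run:
```python
from h import *
t=load('top');s=load('side')
def crop(s,u,v,w=30): return cv2.resize(s['img'][v-w:v+w,u-w:u+w,::-1],(390,290) if 0 else (290,290),interpolation=cv2.INTER_CUBIC)
cv2.imwrite('pics/crops.png',np.vstack([np.hstack([crop(t,223,210,25),crop(t,384,195)]),np.hstack([crop(s,248,268,25),crop(s,333,165)])]))
for s in(t,s):
    P=cloud(s);z=P[...,2]
    print('table',np.round(np.nanmedian(z[(abs(P[...,0]-.45)<.1)&(abs(P[...,1]-.0)<.05)]),4))
    for nm,c,r in(('knob',(223,210),.05),('dim',(384,195),.1)):
        if s is not t: pass
    c0=cloud(t)[210,223];d0=cloud(t)[195,384];print(c0,d0)
    m=(np.hypot(P[...,0]-c0[0],P[...,1]-c0[1])<.06)&(z>.03)
    print('knob top pts',m.sum(),np.round(np.percentile(z[m],[5,50,95]),4))
    k=m&(z>.038)
    if k.sum()>5:
        q=P[k][:,:2];r=cv2.minAreaRect(q.astype(np.float32)*1000);print(r, q.mean(0))
    d=(np.hypot(P[...,0]-d0[0],P[...,1]-d0[1])<.085)
    a=d&(abs(z-.06)<.006);r=cv2.minAreaRect(P[a][:,:2].astype(np.float32)*1000);print('box',r,np.median(z[a]))
    b=d&(z>.072);q=P[b];print('shaft',len(q),q.mean(0) if len(q) else'',np.percentile(q[:,2],[50,95]) if len(q) else '')
```

```text
table -0.0013
[0.5161137  0.26882132 0.04783767] [ 0.54114621 -0.20400558  0.08243591]
knob top pts 99 [0.0325 0.0422 0.0482]
((520.9273071289062, 272.85321044921875), (15.185842514038086, 49.296077728271484), 3.5642638206481934) [0.5204112  0.27250776]
box ((547.0095825195312, -203.9781951904297), (129.90184020996094, 149.7534637451172), 10.803620338439941) 0.05908624466680967
shaft 28 [ 0.54476444 -0.2028913   0.08290867] [0.0828914  0.08763554]
table 0.0011
[0.5161137  0.26882132 0.04783767] [ 0.54114621 -0.20400558  0.08243591]
knob top pts 156 [0.0307 0.0427 0.0478]
((522.5213623046875, 275.2666320800781), (14.907323837280273, 51.4103889465332), 1.865452766418457) [0.52133022 0.2763279 ]
box ((549.3554077148438, -200.16793823242188), (130.57965087890625, 156.08566284179688), 10.642544746398926) 0.06146693023534977
shaft 29 [ 0.54660342 -0.19905436  0.08158131] [0.08302329 0.08910738]
```

View pics/crops.png

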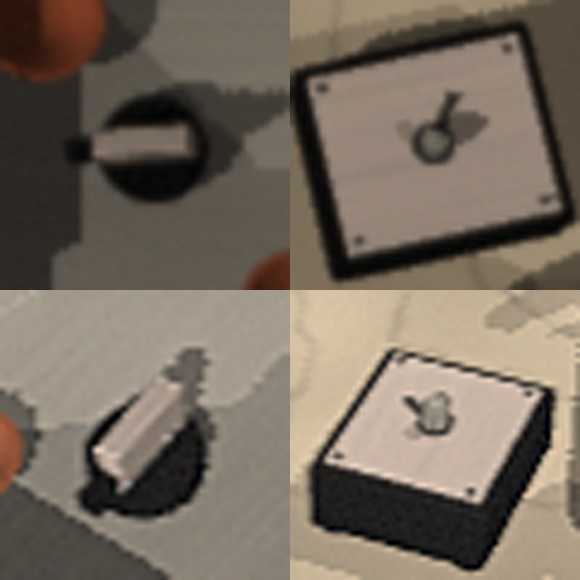

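The crops show the knob's nose pointing left in the top view (about world +y) and the tab pointing up and to the right. I'll get the angles by casting rays in both views.

```bash
cat >> h.py <<'E'
def ang(v): return round(float(np.degrees(np.arctan2(v[1],v[0]))),1)
def up(xy,c,w,S): return [(xy[0]+.5)/S-.5+c[0]-w,(xy[1]+.5)/S-.5+c[1]-w]
E
python3 - <<'E'
from h import *
t=load('top');s=load('side')
S=290/60;S2=290/50
for n,c,te,nose,kc in((t,(384,195),(457,97),(68,151),(223,210)),(s,(333,165),(115,107),(88,210),(248,268))):
    if n is t: te=(457-290,97)
    e=onplane(n,up(te,c,30,S),.0625)[0]
    # box centre via bright plate contour on z=.06
    g=cv2.cvtColor(n['img'],cv2.COLOR_RGB2GRAY);P=cloud(n)
    ctr=np.array([.5475,-.203])
    m=(np.hypot(P[...,0]-ctr[0],P[...,1]-ctr[1])<.12)&(P[...,2]>.045)
    m=cv2.morphologyEx(m.astype(np.uint8),cv2.MORPH_OPEN,np.ones((3,3)))
    plate=((g>110)&(m>0)).astype(np.uint8)
    cs=max(cv2.findContours(plate,0,2)[0],key=cv2.contourArea)
    r=cv2.minAreaRect((onplane(n,cs[:,0],.06)[:,:2]*1000).astype(np.float32))
    bc=np.array(r[0])/1000;print('plate',r,'tab end',e,'tab angle',ang(e[:2]-bc),np.linalg.norm(e[:2]-bc))
    # knob bar
    m=(np.hypot(P[...,0]-.5215,P[...,1]-.274)<.04)&(P[...,2]>.039)
    pts=np.argwhere(m)[:,::-1];w=onplane(n,pts,.045)[:,:2]
    mu=w.mean(0);_,_,V=np.linalg.svd(w-mu);no=onplane(n,up(nose,kc,25,S2),.025)[0,:2]
    r=cv2.minAreaRect((w*1000).astype(np.float32))
    print('bar',mu,r,'axis',ang(V[0]),'nose',no,ang(no-np.array(r[0])/1000),np.linalg.norm(no-mu))
E
```

```text
plate ((547.3565063476562, -204.30865478515625), (109.62425994873047, 129.9502716064453), 11.10119342803955) tab end [ 0.57528228 -0.22023944  0.0625    ] tab angle -29.7 0.032150252543666075
bar [0.52034885 0.27225834] ((520.2879028320312, 272.391845703125), (14.742963790893555, 47.983455657958984), 3.191636800765991) axis 92.7 nose [0.51908729 0.3145064 ] 91.6 0.042266888993086685
plate ((549.6787109375, -205.07310485839844), (112.78279113769531, 131.79722595214844), 10.89791488647461) tab end [ 0.58224571 -0.21797877  0.0625    ] tab angle -21.6 0.0350309229988655
bar [0.52131802 0.27647052] ((520.8322143554688, 276.01348876953125), (17.074472427368164, 51.102882385253906), 3.062044143676758) axis 93.5 nose [0.52213648 0.31260349] 88.0 0.03614223856579239
```

```bash
python3 -m handwheel '[[0.5,[2.62,-3.12,0],[0,0,0]],[0.5,[2.62,-3.12,0],[0,0,0]],[0.5,[2.62,-3.12,0],[0,0,0]],[0.5,[2.62,-3.12,0],[0,0,0]],[0.5,[2.62,-3.12,0],[0,0,0]],[0.5,[2.62,-3.12,0],[0,0,0]],[0.5,[2.62,-3.12,0],[0,0,0]],[0.5,[2.62,-3.12,0],[0,0,0]],[0.5,[2.62,-3.12,0],[0,0,0]],[0.5,[2.62,-3.12,0],[0,0,0]],[0.5,[2.62,-3.12,0],[0,0,0]]]' 20
python3 -m handwheel '[[0.5,[2.62,-3.12,0],[0,0,0]],[0.5,[2.62,-3.12,0],[0,0,0]],[0.5,[2.62,-3.12,0],[0,0,0]],[0.5,[2.62,-3.12,0],[0,0,0]],[0.5,[2.62,-3.12,0],[0,0,0]],[0.5,[2.62,-3.12,0],[0,0,0]],[0.5,[2.62,-3.12,0],[0,0,0]],[0.5,[2.62,-3.12,0],[0,0,0]],[0.5,[2.62,-3.12,0],[0,0,0]],[0.5,[2.62,-3.12,0],[0,0,0]],[0.5,[2.62,-3.12,0],[0,0,0]]]'
python3 -m handwheel '[[0.5,[0,0,1.2],[0,0,-6.94]],[0.5,[0,0,1.2],[0,0,-6.94]],[0.5,[0,0,1.2],[0,0,-6.94]],[0.5,[0,0,1.2],[0,0,-6.94]],[0.5,[0,0,1.2],[0,0,-6.94]],[0.5,[0,0,1.2],[0,0,-6.94]],[0.5,[0,0,1.2],[0,0,-6.94]],[0.5,[0,0,1.2],[0,0,-6.94]],[0.5,[0,0,1.2],[0,0,-6.94]],[0.5,[0,0,1.2],[0,0,-6.94]],[0.5,[0,0,1.2],[0,0,-6.94]]]'
cat >> h.py <<'E'
from scipy.spatial.transform import Rotation as R
def tool():
    q=env.sense();M=R.from_quat(q['ee_rot']).as_matrix();return q,M
def need(target,yaw):
    q,M=tool();d=(np.array(target)-q['position'])@M*100
    cur=ang(M[:2,0]);print('t',round(q['time_s'],2),'pos',q['position'].round(4),'yaw',cur,'tilt',np.degrees(np.arccos(-M[2,2])).round(2),'width',round(q['width'],4),'F',q['wrist_force'].round(1),'shift cm',d.round(2),'turn z',round(cur-yaw,1))
E
python3 - <<'E'
from h import *
need([.5205,.2735,.0225],93)
s=snap('top','top2.png');s2=snap('side','side2.png')
a=s['img'][150:250,150:290];b=s2['img'][200:300,180:320]
b2=s2['img'][135:195,303:363]
im=np.hstack([cv2.resize(a,(400,286)),cv2.resize(b,(400,286))])
# tab views 
t=load('top')['img'][170:220,360:410]
im2=np.hstack([cv2.resize(t,(400,286),interpolation=2),cv2.resize(s2['img'][145:180,310:359],(400,286),interpolation=2)])
cv2.imwrite('pics/c2.png',np.vstack([im,im2])[:,:,::-1])
E
```

```text
time_s: 1.02
position: [0.3428, -0.1371, 0.2387]
ee_rot: [0.989, 0.145, 0.0, 0.0]
wrist_force: [0.6, -0.8, 0.0]
width: 0.044
time_s: 1.93
position: [0.52, 0.2747, 0.2381]
ee_rot: [0.989, 0.146, -0.0, 0.0]
wrist_force: [0.3, -1.1, -0.1]
width: 0.0444
time_s: 2.85
position: [0.5196, 0.2724, 0.1057]
ee_rot: [0.686, 0.728, -0.0, -0.0]
wrist_force: [-0.3, 0.6, 0.4]
width: 0.0443
t 2.85 pos [0.5196 0.2724 0.1057] yaw 93.4 tilt 0.05 width 0.0443 F [-0.3  0.6  0.4] shift cm [0.11 0.1  8.32] turn z 0.4
```

View pics/c2.png

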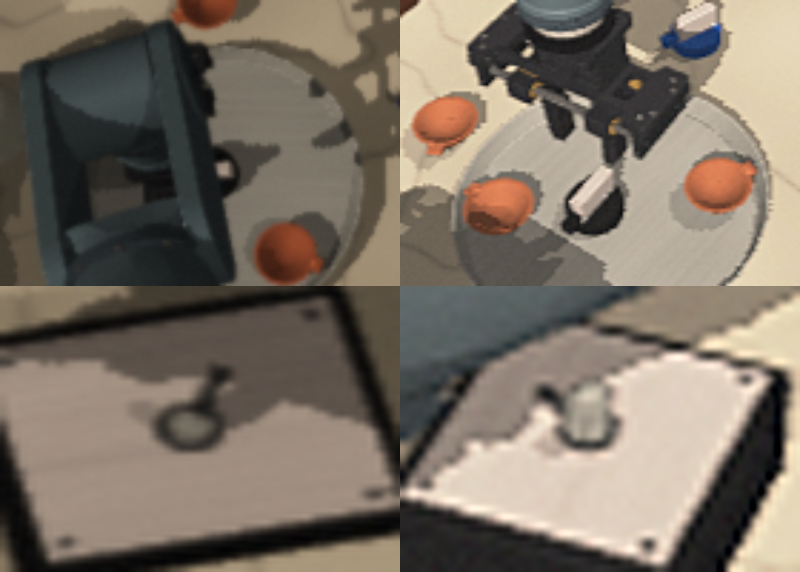

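The fingers straddle the bar in the side view, at (590,170) in the crop, with the diyas clear. I'll descend, grip and lift a little.

```bash
python3 -m handwheel '[[0.5,[0.1,0.1,1.5],[0,0,0.4]],[0.5,[0,0,1.5],[0,0,0]],[0.5,[0,0,1.5],[0,0,0]],[0.5,[0,0,1.5],[0,0,0]],[0.5,[0,0,1.3],[0,0,0]],[0.5,[0,0,1.0],[0,0,0]],[0.5,[0,0,0],[0,0,0]],[0.5,[0,0,0],[0,0,0]]]' 30
python3 -m handwheel '[[1,[0,0,0],[0,0,0]],[1,[0,0,0],[0,0,0]],[1,[0,0,0],[0,0,0]],[1,[0,0,0],[0,0,0]],[1,[0,0,0],[0,0,0]],[1,[0,0,0],[0,0,0]],[1,[0,0,0],[0,0,0]],[1,[0,0,0],[0,0,0]]]' 35
python3 -c "
from h import *
need([.5205,.2735,.0225],93)"
```

```text
time_s: 3.62
position: [0.5207, 0.2735, 0.0235]
ee_rot: [0.691, 0.723, -0.0, -0.0]
wrist_force: [0.2, 0.5, 0.5]
width: 0.0442
time_s: 4.28
position: [0.5213, 0.2737, 0.0242]
ee_rot: [0.691, 0.723, 0.0, 0.0]
wrist_force: [-0.4, 0.4, 5.2]
width: 0.0138
t 4.28 pos [0.5213 0.2737 0.0242] yaw 92.7 tilt 0.04 width 0.0138 F [-0.4  0.4  5.2] shift cm [-0.01 -0.08  0.17] turn z -0.3
```

```bash
python3 -m handwheel '[[1,[0,0,-1.0],[0,0,0]],[1,[0,0,-2.5],[0,0,0]],[1,[0,0,-2.5],[0,0,0]],[1,[0,0,-2.5],[0,0,0]],[1,[0,0,-2.5],[0,0,0]],[1,[0,0,-2.5],[0,0,0]],[1,[0,0,-1],[0,0,0]],[1,[0,0,0],[0,0,0]]]'
python3 -m handwheel '[[1,[-2,0,0],[0,0,3]],[1,[-3.95,0.2,0],[0,0,0]],[1,[-3.95,0.2,0],[0,0,0]],[1,[-3.95,0.2,0],[0,0,0]],[1,[-3.95,0.2,0],[0,0,0]],[1,[-3.95,0.2,0],[0,0,0]],[1,[-3.95,0.2,0],[0,0,0]],[1,[-3.95,0.2,0],[0,0,0]],[1,[-3.95,0.2,0],[0,0,0]],[1,[-3.95,0.2,0],[0,0,0]],[1,[-3.95,0.2,0],[0,0,0]],[1,[-3.95,0.2,0],[0,0,0]]]'
python3 -m handwheel '[[1,[-1,0,0],[0,0,7]],[1,[0,0,0],[0,0,7]],[1,[0,0,0],[0,0,7]],[1,[0,0,0],[0,0,7]],[1,[0,0,0],[0,0,7]],[1,[0,0,0],[0,0,7]],[1,[0,0,0],[0,0,7]],[1,[0,0,0],[0,0,7]],[1,[0,0,0],[0,0,7]],[1,[0,0,0],[0,0,7]],[1,[0,0,0],[0,0,7]],[1,[0,0,0],[0,0,7]]]'
python3 -c "
from h import *
need([.548,-.2043,.13],-26)"
```

```text
time_s: 4.95
position: [0.5226, 0.2741, 0.1719]
ee_rot: [0.69, 0.723, 0.002, 0.001]
wrist_force: [0.1, -0.7, 0.3]
width: 0.0139
time_s: 5.95
position: [0.5399, -0.1824, 0.1666]
ee_rot: [0.709, 0.705, -0.0, -0.002]
wrist_force: [1.6, -0.4, -0.4]
width: 0.0138
time_s: 6.95
position: [0.5401, -0.1904, 0.1664]
ee_rot: [0.999, 0.046, -0.001, -0.001]
wrist_force: [-0.6, -0.2, 0.0]
width: 0.0137
t 6.95 pos [ 0.5401 -0.1904  0.1664] yaw 5.3 tilt 0.21 width 0.0137 F [-0.6 -0.2  0. ] shift cm [0.67 1.46 3.63] turn z 31.3
```

Run:
```python
from h import *
out=[]
for f,n in(('top1.png','top'),('side1.png','side')):
    s=load(n);img=cv2.imread('pics/'+f)
    c=np.array([.548,-.204]);W=400;sc=.0003 # image: right=-y, up=+x
    px=np.float32([[0,0],[W,0],[W,W],[0,W]])
    wp=[[c[0]-(v-W/2)*sc,c[1]-(u-W/2)*sc,.0615] for u,v in px]
    H=cv2.getPerspectiveTransform(proj(s,wp).astype(np.float32),px)
    o=cv2.warpPerspective(img,H,(W,W),flags=cv2.INTER_CUBIC)
    out.append(o)
    g=cv2.cvtColor(o,cv2.COLOR_BGR2GRAY);
    for k in(0,):
        vv,uu=np.mgrid[:W,:W]; 
        X=-(vv-W/2)*sc;Y=-(uu-W/2)*sc;r=np.hypot(X,Y);a=np.degrees(np.arctan2(Y,X))
        for rr in(.018,.022,.026,.03):
            m=(abs(r-rr)<.0015)&(abs(a+27)<45);w=np.clip(np.median(g[m])*.75-g[m],0,None)
            p=np.array([(X[m]*w).sum(),(Y[m]*w).sum()])/w.sum();print(n,rr,p.round(4))
    
cv2.imwrite('pics/rect.png',np.hstack(out))
```

```text
top 0.018 [ 0.0156 -0.0085]
top 0.022 [ 0.0197 -0.0096]
top 0.026 [ 0.023  -0.0117]
top 0.03 [ 0.0224 -0.0175]
side 0.018 [ 0.0172 -0.0063]
side 0.022 [ 0.0202 -0.0087]
side 0.026 [ 0.0235 -0.0107]
side 0.03 [ 0.0274 -0.012 ]
```

View pics/rect.png

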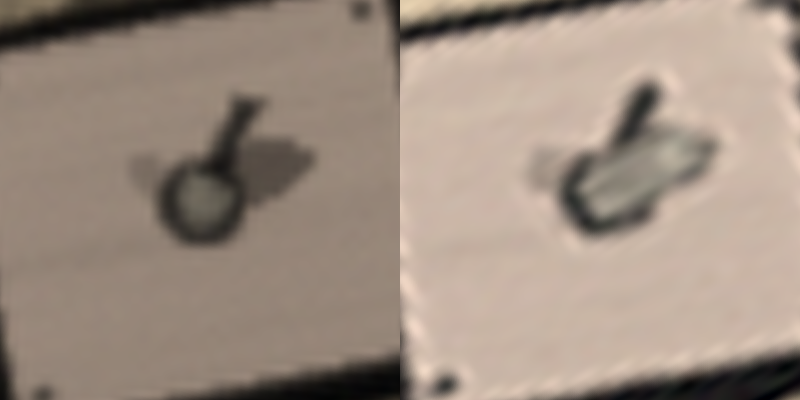

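Both views put the tab at about -25° and the shaft at about (0.549, -0.2045). I'll finish the turn and hover just above the tip.

```bash
python3 -m handwheel '[[1,[0.38,0.75,0.5],[0,0,0]],[1,[0.38,0.75,0.5],[0,0,0]],[1,[0,0,1],[0,0,6.06]],[1,[0,0,1],[0,0,6.06]],[1,[0,0,1],[0,0,6.06]],[1,[0,0,0.5],[0,0,6.06]],[1,[0,0,0.4],[0,0,6.06]],[1,[0,0,0],[0,0,0]],[1,[0,0,0],[0,0,0]],[1,[0,0,0],[0,0,0]]]'
python3 - <<'E'
from h import *
need([.549,-.2045,.117],-25)
s=snap('side');t=snap('top')
cv2.imwrite('pics/hov.png',np.vstack([cv2.resize(s['img'][115:215,270:410],(700,500),interpolation=2),cv2.resize(t['img'][165:235,340:530],(700,100))])[:,:,::-1])
q,M=tool()
print(proj(s,q['position']),proj(s,q['position']-[0,0,.0212]),proj(s,[.5495,-.2053,.086]))
E
```

```text
time_s: 7.78
position: [0.5503, -0.2055, 0.1192]
ee_rot: [0.977, -0.211, -0.0, -0.0]
wrist_force: [-0.1, 0.3, -0.3]
width: 0.0137
t 7.78 pos [ 0.5503 -0.2055  0.1192] yaw -24.4 tilt 0.03 width 0.0137 F [-0.1  0.3 -0.3] shift cm [-0.16 -0.04  0.22] turn z 0.6
[[332.97127619 148.09416853]] [[332.77207175 153.29248428]] [[332.87757493 156.46176868]]
```

View pics/hov.png

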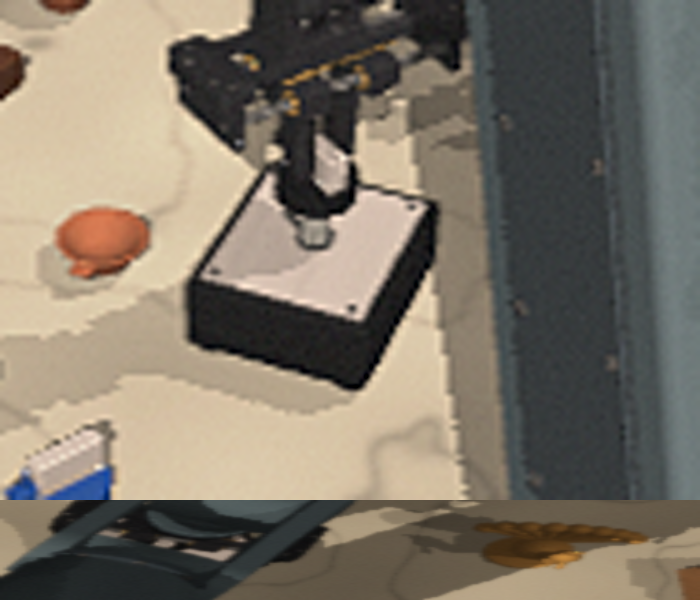

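The side view shows the skirt centred over the shaft sideways, both at about x=316 in the crop. Next I'll measure the viewing-depth direction.

Run:
```python
from h import *
s=load('side');g=cv2.cvtColor(s['img'],cv2.COLOR_RGB2GRAY);q,M=tool()
print(g[146:166,322:346])
P=cloud(s);z=P[...,2]
print((P[146:166,333]*1000).round(0).astype(int).tolist())
```

```text
[[125 189 216 186 106  17  36  44  50  43  23 125 182 179 160 164 244 176
  163 212 201 196 197 197]
 [111 117 100  54  87  75  34  45  41  41  26 126 145 187 209 185 197 127
   83 181 205 198 193 194]
 [ 95  39  50  42  28  30  30  47  44  42  23 127 147 159 176 177 196 129
    2 129 191 201 198 197]
 [ 63  90  88  47  21  24  34  42  43  38  46 127 149 162 167 175 192 128
    0  86 181 206 198 199]
 [ 33 183 173  77  19  29  26  37  45  34  78 137 147 161 174 178 159  87
    4  87 182 210 200 199]
 [119 203 172  76  21  29  29  36  29  30  28 170 171 169 180 180 159  92
   10  28 123 182 193 193]
 [180 220 147  36  23  29  22  29  29  28  21  41 161 192 187 192 147  66
   10  92  82  57  55  81]
 [213 215 165  69  13  34  31  26  29  31  34  19  35 150 146  80  37  27
    1 132 198 207 208 177]
 [211 212 158  64   9  28  31  31  29  29  34  26  16  45  44  23  19  16
    3 175 211 205 202 204]
 [167 194 218 142  14  17  31  31  36  30  32  36  25  24  26  32  25  19
   39 172 202 196 200 199]
 [166 166 173 210 161  47  17  27  24  34  26  37  35  26  28  24   9  46
  171 209 200 19
[... 573 characters left out ...]
 103 178 198 194
  196 196 196 195 196 195]
 [171 167 168 163 167 167 173 110  67 141 130 156 141  74 133 189 197 197
  196 196 198 194 198 195]
 [170 162 167 166 166 166 171 152 101  61  47  47  45  97 178 202 197 197
  198 194 194 197 194 196]
 [168 169 165 166 165 166 169 169 172 152 156 164 188 203 201 196 197 198
  195 195 197 195 193 194]]
[[544, -195, 137], [545, -196, 133], [545, -196, 129], [545, -196, 124], [542, -191, 125], [541, -190, 122], [542, -192, 116], [540, -189, 115], [540, -188, 111], [537, -185, 110], [536, -183, 108], [537, -184, 103], [539, -188, 95], [545, -199, 82], [544, -198, 78], [542, -194, 78], [540, -192, 75], [545, -201, 63], [542, -196, 64], [542, -196, 60]]
```

Run:
```python
from h import *
s=load('side');q,M=tool();f=np.array([.556,-.831,0]);p=q['position'].copy();p[2]-=.0212
print('knob near edge predicted if centred on TCP',proj(s,p-.028*f),'1mm along f:',proj(s,p-.027*f)-proj(s,p-.028*f))
for row in(157.5,158.0): print('knob centre obs',row,onplane(s,[332.9,row],p[2])+.028*f)
for r in(.0115,.0125,.0135): print('shaft from collar',r,onplane(s,[332.4,164.5],.061)+r*f)
```

```text
knob near edge predicted if centred on TCP [[333.08310573 158.57337453]] 1mm along f: [[-0.01126484 -0.19126012]]
knob centre obs 157.5 [[ 0.55393051 -0.20995159  0.09858701]]
knob centre obs 158.0 [[ 0.55255013 -0.20771794  0.09858701]]
shaft from collar 0.0115 [[ 0.55069496 -0.20489071  0.061     ]]
shaft from collar 0.0125 [[ 0.55125096 -0.20572171  0.061     ]]
shaft from collar 0.0135 [[ 0.55180696 -0.20655271  0.061     ]]
```

```bash
python3 -m handwheel '[[1,[-0.16,-0.04,0],[0,0,0.6]],[1,[0,0,0.3],[0,0,0]],[1,[0,0,0.3],[0,0,0]],[1,[0,0,0.3],[0,0,0]],[1,[0,0,0.3],[0,0,0]],[1,[0,0,0],[0,0,0]]]'
python3 -c "
from h import *
need([.549,-.2045,.0852],-25);print(env.sense()['ft_torque'])"
```

```text
time_s: 8.38
position: [0.5485, -0.2039, 0.1068]
ee_rot: [0.976, -0.218, -0.001, -0.0]
wrist_force: [0.1, -0.1, -1.4]
width: 0.0136
t 8.38 pos [ 0.5485 -0.2039  0.1068] yaw -25.2 tilt 0.08 width 0.0136 F [ 0.1 -0.1 -1.4] shift cm [0.07 0.03 2.16] turn z -0.2
[0.07935943 0.08742428 0.06570508]
```

```bash
python3 -m handwheel '[[1,[0.03,0,0.1],[0,0,0]],[1,[0,0,0.1],[0,0,0]],[1,[0,0,0.1],[0,0,0]],[1,[0,0,0.1],[0,0,0]],[1,[0,0,0],[0,0,0]],[1,[0,0,0],[0,0,0]]]'
python3 -c "
from h import *
need([.549,-.2045,.0852],-25);print(env.sense()['ft_torque'])"
```

```text
time_s: 8.88
position: [0.5493, -0.2043, 0.1037]
ee_rot: [0.976, -0.218, -0.0, 0.0]
wrist_force: [-0.2, 0.2, -0.3]
width: 0.0139
t 8.88 pos [ 0.5493 -0.2043  0.1037] yaw -25.2 tilt 0.0 width 0.0139 F [-0.2  0.2 -0.3] shift cm [-0.02  0.03  1.85] turn z -0.2
[0.05197255 0.03969313 0.05032559]
```

Underside should now be about 3 mm below the tip with no force, so it seems to be entering. Continuing down.

```bash
python3 -m handwheel '[[1,[0,0,0.1],[0,0,0]],[1,[0,0,0.1],[0,0,0]],[1,[0,0,0.1],[0,0,0]],[1,[0,0,0.1],[0,0,0]],[1,[0,0,0],[0,0,0]],[1,[0,0,0],[0,0,0]]]'
python3 -c "
from h import *
need([.549,-.2045,.0852],-25);print(env.sense()['ft_torque'])"
```

```text
time_s: 9.38
position: [0.5492, -0.2043, 0.0995]
ee_rot: [0.976, -0.218, -0.0, -0.0]
wrist_force: [0.8, 0.7, -0.8]
width: 0.0134
t 9.38 pos [ 0.5492 -0.2043  0.0995] yaw -25.2 tilt 0.02 width 0.0134 F [ 0.8  0.7 -0.8] shift cm [-0.    0.03  1.43] turn z -0.2
[ 0.10812884  0.03177333 -0.06799096]
```

```bash
python3 -m handwheel '[[1,[0,0,0.1],[0,0,0]],[1,[0,0,0.1],[0,0,0]],[1,[0,0,0.1],[0,0,0]],[1,[0,0,0.1],[0,0,0]],[1,[0,0,0.1],[0,0,0]],[1,[0,0,0],[0,0,0]],[1,[0,0,0],[0,0,0]]]'
python3 -c "
from h import *
need([.549,-.2045,.0852],-25);print(env.sense()['ft_torque'])"
python3 -m handwheel '[[1,[0,0,0.1],[0,0,0]],[1,[0,0,0.1],[0,0,0]],[1,[0,0,0.1],[0,0,0]],[1,[0,0,0.1],[0,0,0]],[1,[0,0,0],[0,0,0]],[1,[0,0,0],[0,0,0]]]' 50
python3 -c "
from h import *
need([.549,-.2045,.0852],-25);print(env.sense()['ft_torque'])"
```

```text
time_s: 9.97
position: [0.5492, -0.2043, 0.0946]
ee_rot: [0.976, -0.218, -0.0, -0.0]
wrist_force: [0.1, -0.2, -1.1]
width: 0.0139
t 9.97 pos [ 0.5492 -0.2043  0.0946] yaw -25.2 tilt 0.01 width 0.0139 F [ 0.1 -0.2 -1.1] shift cm [-0.01  0.03  0.94] turn z -0.2
[0.16707848 0.10428888 0.00705141]
time_s: 10.47
position: [0.5493, -0.2043, 0.0909]
ee_rot: [0.976, -0.218, 0.0, 0.0]
wrist_force: [-3.2, 1.8, 4.3]
width: 0.0134
t 10.47 pos [ 0.5493 -0.2043  0.0909] yaw -25.2 tilt 0.0 width 0.0134 F [-3.2  1.8  4.3] shift cm [-0.02  0.03  0.57] turn z -0.2
[0.38842113 0.47467637 0.00167602]
```

```bash
python3 -m handwheel '[[1,[-0.04,0,0.1],[0,0,0]],[1,[0,0,0.1],[0,0,0]],[1,[0,0,0.1],[0,0,0]],[1,[0,0,0.1],[0,0,0]],[1,[0,0,0],[0,0,0]],[1,[0,0,0],[0,0,0]]]'
python3 -c "
from h import *
need([.549,-.2045,.0852],-25);print(env.sense()['ft_torque'])"
python3 -m handwheel '[[1,[0,0,0.1],[0,0,0]],[1,[0,0,0.1],[0,0,0]],[1,[0,0,0],[0,0,0]],[1,[0,0,0],[0,0,0]]]'
python3 -c "
from h import *
need([.549,-.2045,.0852],-25);print(env.sense()['ft_torque'])"
```

```text
time_s: 10.97
position: [0.5492, -0.2043, 0.087]
ee_rot: [0.976, -0.218, 0.0, 0.0]
wrist_force: [-2.4, 1.3, 6.1]
width: 0.0138
t 10.97 pos [ 0.5492 -0.2043  0.087 ] yaw -25.2 tilt 0.05 width 0.0138 F [-2.4  1.3  6.1] shift cm [-0.01  0.03  0.18] turn z -0.2
[0.33074349 0.37200602 0.01281649]
time_s: 11.3
position: [0.5492, -0.2043, 0.0852]
ee_rot: [0.976, -0.218, 0.0, 0.0]
wrist_force: [-2.7, 2.3, 7.4]
width: 0.0135
t 11.3 pos [ 0.5492 -0.2043  0.0852] yaw -25.2 tilt 0.05 width 0.0135 F [-2.7  2.3  7.4] shift cm [-0.01  0.03  0.  ] turn z -0.2
[ 0.34427736  0.46861607 -0.05486478]
```

```bash
python3 -m handwheel '[[1,[0,0,0.07],[0,0,0]],[1,[0,0,0.05],[0,0,0]],[1,[0,0,0],[0,0,0]],[1,[0,0,0],[0,0,0]]]'
python3 - <<'E'
from h import *
need([.549,-.2045,.0852],-25);print(env.sense()['ft_torque'])
s=snap('side')
cv2.imwrite('pics/end.png',cv2.resize(s['img'][125:195,290:390],(800,560),interpolation=2)[:,:,::-1])
E
```

```text
time_s: 11.63
position: [0.5494, -0.2044, 0.085]
ee_rot: [0.976, -0.218, 0.001, 0.0]
wrist_force: [-6.0, 2.8, 14.4]
width: 0.0139
t 11.63 pos [ 0.5494 -0.2044  0.085 ] yaw -25.2 tilt 0.06 width 0.0139 F [-6.   2.8 14.4] shift cm [-0.03  0.03 -0.02] turn z -0.2
[0.62256395 0.92280153 0.01317039]
```

View pics/end.png

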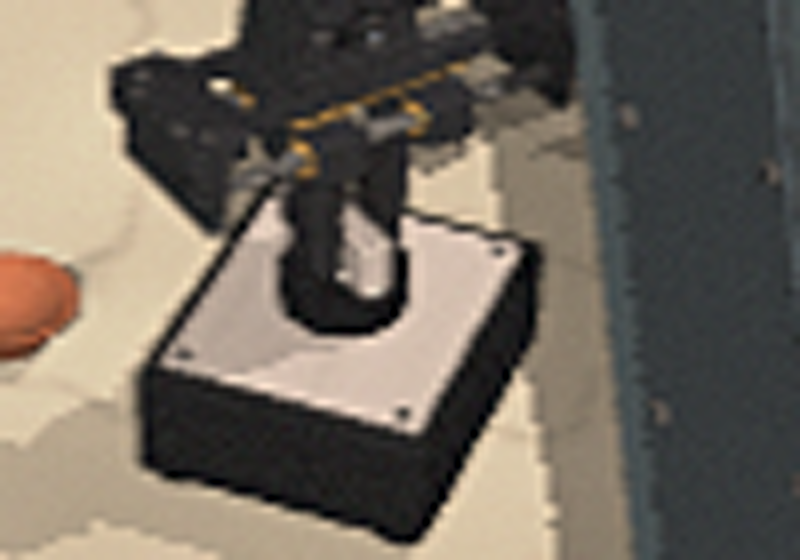

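The knob sits low and upright on the box, with the skirt at about (345,300) in the crop. The force jumped from 7.4 to 14.4 N at exactly the predicted bottom-stop height, so I'm handing in.

```bash
python3 -c "
from h import *
print(env.finish_job());need([.549,-.2045,.0852],-25)"
```

```text
the job is handed in; nothing more can be done
None
the job is handed in; nothing more can be done
```

The job is handed in. I gripped the larger black knob by its bar, lifted it from the thali, and turned it about 118° so its nose lined up with the dimmer's tab. I then pushed it onto the shaft and pressed it down, with the gripper still holding at 50 N. No verdict was reported.

**Last checks before handing in:**
- **Insertion:** the knob slid about 11 mm onto the shaft with almost no force. The spring then took up at 4.3 N, rose to 7.4 N, and jumped to 14.4 N as further commanded travel moved the tool only 0.2 mm. That was at TCP height 0.085 m, against 0.0852 m predicted for fully home and fully pressed.
- **Pose:** tilt was 0.06° and yaw -25.2°. A side force of about 6.6 N remains, which suggests the knob leans on the shaft within its play.
- **Time:** 11.6 s of the 38 s allowed.
- **Lamps, jar and peacock:** no unexpected force showed on the way. I did not measure their positions again at the end.

**Disagreements:** the two cameras differed by 2 to 4 mm in position and by up to 8° in the tab's direction (-21.6° to -29.7°). I used -25° and a compromise position, and the low-force insertion fits that choice. The flats were not seen directly once the knob was on.

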